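Pack the mustard jars into the hasped case

TASK

Pack up the mustard jars: swing the hasp off its staple, stand the case's lid open, and set every jar on the table upright into a cell of its own, letting go only once it stands on the cell floor. Then shut the lid fully and swing the hasp all the way back down over the staple. The jars are thin glass, so hold them with a light grip, and leave the other things on the table where they are.

Things in the scene. Friction and masses are not known exactly. Their poses are not given: they have to be found in the camera images.
- case: plywood jar case, fixed, 100 mm deep (x), 374 wide (y), front to the robot. Origin: centre of its underside; x away from the robot, y left, z up. Front and back walls 10 mm thick, ends and three dividers 6, all 55 mm high; floor 6 mm up; a row of four cells 80 (x) by 86 mm (y). With the lid shut it is 111 mm high. On its front at y -75 mm, 30 mm up, a steel staple 12 mm wide sticks out 16 mm
- cell0 (a point): centre of the floor of cell 0 of the case, at case y = -138 mm (cell 0 is the rightmost seen from the robot), 6 mm above the table
- cell1 (a point): centre of the floor of cell 1 of the case, at case y = -46 mm (cell 0 is the rightmost seen from the robot), 6 mm above the table
- cell2 (a point): centre of the floor of cell 2 of the case, at case y = 46 mm (cell 0 is the rightmost seen from the robot), 6 mm above the table
- cell3 (a point): centre of the floor of cell 3 of the case, at case y = 138 mm (cell 0 is the rightmost seen from the robot), 6 mm above the table
- lid (a joint): lid hinge along the base's far top edge (case x +50 mm, 55.5 mm up, axis along case y): 0 shut, grows as the front edge rises, 1.57 upright, stop at 1.9. Stiff: it stays where left (about 6 N at its knob). The lid is a hollow plywood hood, 55 mm deep, 100 by 374 mm
- lid_hinge (a point): point on the lid's hinge line, at case y = 0
- lid_knob (a point): grip point of the lid's upright round wooden knob, 26 mm across, 42 mm tall, standing on the lid's top at case y = +75 mm and 60 mm from the hinge line towards the front; the point lies 25 mm above the lid's top (80 mm from the hinge line in that direction). Moves with the lid
- hasp (a joint): steel hasp hinged on the lid's front face, axis along case y: 0 hanging flat down the front, slot over the staple; grows as its lower end swings out to the robot and up, 1.57 standing straight out, stop at 1.9. Stays where left (about 1 N at its knob). Plate 36 mm wide, 74 long, 4 thick; slot 48 to 64 mm from the hinge. Below about 0.25 it holds the lid shut
- hasp_hinge (a point): the hasp's hinge: on the lid's front face, 85.5 mm above the table with the lid closed, at case y = -75 mm, 54 mm in front of the case centre. Moves with the lid
- hasp_knob (a point): centre of the hasp's black ball knob, 28 mm across, on a stem that sticks straight out of the hasp plate; with the hasp closed it points at the robot; the point is 32 mm out from the plate and 24 mm below the hinge. Moves with the hasp
- jar0: a squat mustard jar, 62 mm across and 80 mm tall, straight-sided, heavy-footed, with a steel screw cap, 240 g, thin glass: it cracks if the fingers press on it with more than 30 N in all, so grip with 10 N or less. Origin: centre of its underside, z up through the cap. Two to four jars are there (None if absent)
- jar1: a squat mustard jar, 62 mm across and 80 mm tall, straight-sided, heavy-footed, with a steel screw cap, 240 g, thin glass: it cracks if the fingers press on it with more than 30 N in all, so grip with 10 N or less. Origin: centre of its underside, z up through the cap. Two to four jars are there (None if absent)
- jar2: a squat mustard jar, 62 mm across and 80 mm tall, straight-sided, heavy-footed, with a steel screw cap, 240 g, thin glass: it cracks if the fingers press on it with more than 30 N in all, so grip with 10 N or less. Origin: centre of its underside, z up through the cap. Two to four jars are there (None if absent)
- jar3: a squat mustard jar, 62 mm across and 80 mm tall, straight-sided, heavy-footed, with a steel screw cap, 240 g, thin glass: it cracks if the fingers press on it with more than 30 N in all, so grip with 10 N or less. Origin: centre of its underside, z up through the cap. Two to four jars are there (None if absent)
- shaker: bystander: salt shaker, 40 mm across, 85 mm tall, loose; origin under its centre
- cup: bystander: white cup, 72 mm across, 85 mm tall, loose; origin under its centre
- spoon: bystander: wooden spoon, 200 mm long, lying across in front of the case; origin at its middle
Things that resemble listed ones, but are neither listed nor needed, are in the scene too. What is shaped like the jar3 but blue or brown is not meant. Leave any red look-alike of the jar0 alone.

How it is judged:
By the outcome, as a careful person would: the job done as asked, in the order asked, and still so for the second after the job is handed in, with the robot touching nothing.
Of jar0, jar1, jar2, jar3 only 2 to 4 are there at a start; the rules pass over those that are not, and their reading is None.
At some moment in a run one of jar0, jar1, jar2, jar3 may be knocked a few centimetres aside while the robot is not near it.
It also fails if it takes over 210 s, if anything falls off the work surface, if the arm or the gripper's body presses on something with over 40 N, if the wrist force passes 120 N, or if a joint passes its speed limit or range.

ROBOT

A 6-joint arm with a two-finger parallel gripper is mounted at the origin on the work surface. World frame = base frame: x ahead of the robot, y to its left, z up, the work surface at z = 0. Lengths are in m, angles in degrees, forces in N, time in s.
With the tool pointing down it reaches from about 0.325 to 0.85 m from the base axis. Payload 4.4 kg.
Tool frame: the origin (TCP) lies midway between the tips of the shut fingers; the grasp point (between the pads) lies 19 mm behind it; z points along the fingers, y is the line along which they close (so a half turn about z gives the same grasp; the last joint's range is limited). The gripper opens to 94 mm and grips with 3 to 60 N. Pads are 16 mm wide; open, the fingers measure 119 mm over their backs; the gripper's body (75 mm by 177 mm) begins 78 mm behind the grasp point.
Start: joints at [-72.451, 11.837, 88.321, -0, 79.842, -8.623], TCP at [0.254, -0.516, 0.205] pointing down, gripper open.
Joint ranges: [-156.59, 156.59], [-49.26, 127.26], [12.9, 141.05], [-63.56, 243.56], [4.71, 150.69], [-161.64, 161.64]. Speed limits (degrees/s): [159.86, 159.86, 180, 180, 180, 180].

INTERFACE

Orientations are given as [roll, pitch, yaw] about the fixed x, y, z axes, in that order (R = Rz(yaw) Ry(pitch) Rx(roll)).
In Python, from station import * gives the robot as it stands. The module is installed in compiled form; this text tells all that it offers. Calls block until the motion is done:
- movep(position, orientation): joint-space move of the TCP to a pose.
- move_l(position, rot=None, v=0.15, max_force=None): straight line of the TCP; rot=None keeps the orientation; v is the mean speed in m/s. With max_force (N) it stops when the force on the tool has changed by that much, and returns True; else False.
- move_j(angles): joint-space move.
- grip(opening): finger opening in m; the grip force is fixed at half the most; returns when the fingers have stopped.
- pause(seconds).
- ik(position, orientation): joint angles nearest the present ones, or None.
- capture(name): name is "scene" or "side" or "wrist"; returns a dict with "color" (384x512x3 uint8, blue, green, red), "intrinsics" (3x3 intrinsics, pixels), "rvec" (rotation vector, rad) and "tvec" (3), from world to camera coordinates, as OpenCV has them. Camera axes: x right, y down, z forward; pixel columns grow to the right and rows downward; lengths in m; the calibration is good to about 2 mm. A picture is of the moment at which its call begins. There is no depth.
A pose or a line that the arm cannot do raises Unreachable and nothing moves.
- job_done(): hands the job in; it is judged then, once.
Readings, each from a call of its own:
- get_time_s(): time.
- get_joint_pos(): joint angles.
- get_joint_vel(): joint speeds.
- get_joint_torque(): joint torques, N m.
- get_eef_pos(): TCP position.
- get_orientation(): TCP orientation.
- get_wrist_force(): force on the tool from outside, world axes, zero at the start.
- get_moment(): the same for the moment, N m.
- get_gripper_width(): finger opening in m.
- get_gripper_force(): force on a finger pad.
Only numpy, scipy, OpenCV 4.12 (cv2) and the standard library are available. Lean on these libraries where they do the work, as an engineer would, in place of code of your own. Each camera call takes 0.05 s, during which the arm holds its last target. There are 200 camera calls.

## Working session

There is one attempt and no reset: what is moved stays moved. The work goes in short steps, each a Python script; the robot and the scene stay as the last script left them, time stands still between calls to the robot, and variables do not carry over. Pictures are saved under pics/ and viewed, at most 14 in all, crops included, and the job is handed in when it is done.

```bash
mkdir -p pics; python3 - <<'E'
from station import *
import cv2,numpy as np
for n in("scene","side","wrist"):
    c=capture(n); cv2.imwrite(f"pics/{n}0.png",c["color"]); R=cv2.Rodrigues(c["rvec"])[0]
    print(n,c["intrinsics"].tolist(),(-R.T@c["tvec"].ravel()).round(3),R[2].round(2))
a=cv2.imread("pics/scene0.png");b=cv2.imread("pics/side0.png")
for n,i in(("scene",a),("side",b)): cv2.imwrite(f"pics/{n}0b.png",cv2.resize(i,(800,600),interpolation=cv2.INTER_CUBIC))
print(get_time_s(),get_gripper_width(),get_orientation())
E
```

```text
scene [[389.5738364552683, 0.0, 254.50851526519614], [0.0, 389.5738364552683, 192.22672573380473], [0.0, 0.0, 1.0]] [ 1.334 -0.283  0.73 ] [-0.76  0.27 -0.59]
side [[381.8593243018285, 0.0, 256.1038799063432], [0.0, 381.8593243018285, 189.44559166775085], [0.0, 0.0, 1.0]] [0.084 1.023 0.823] [ 0.35 -0.77 -0.54]
wrist [[298.74530391316904, 0.0, 256.3706564237418], [0.0, 298.74530391316904, 189.34976999212088], [0.0, 0.0, 1.0]] [ 0.319 -0.484  0.383] [-0.22 -0.11 -0.97]
0.15 0.09408159692539407 [-1.79900875e+02 -1.44013652e-02  2.61731084e+01]
```

View pics/scene0b.png

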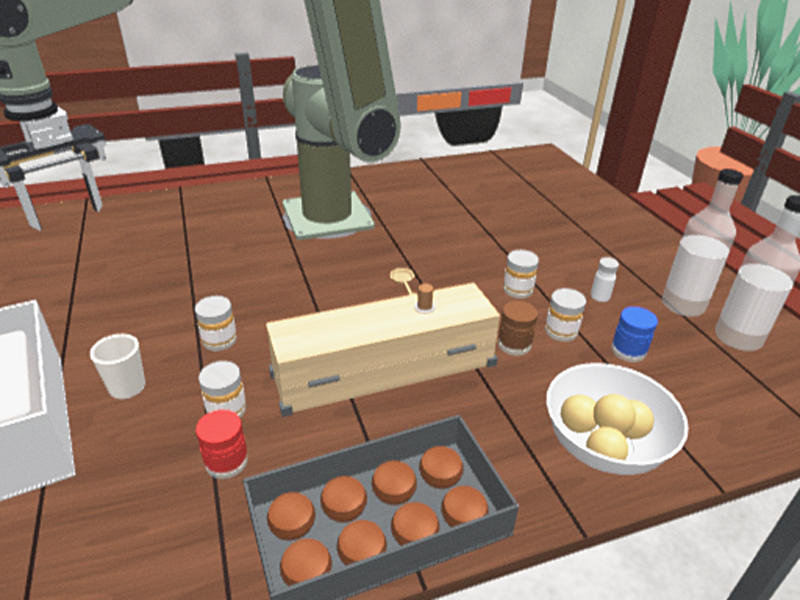

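View pics/side0b.png

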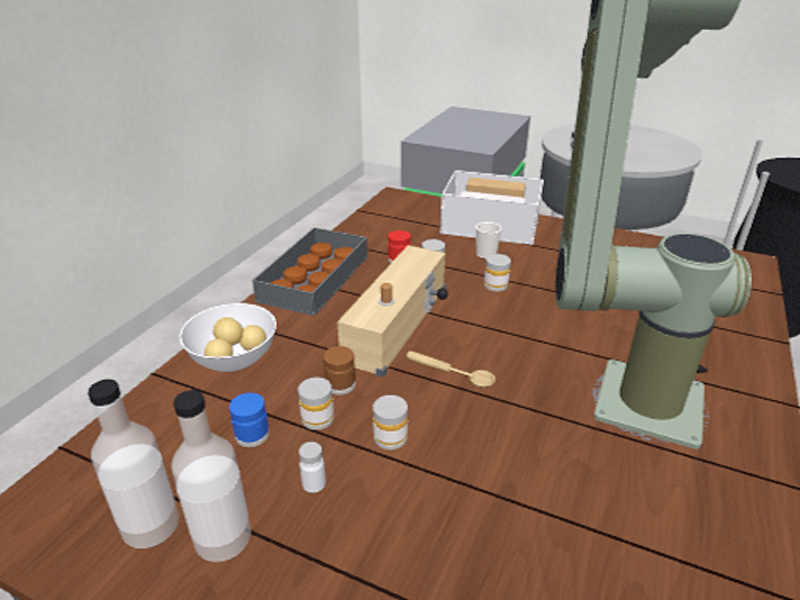

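Scene view (800 px scale): four mustard jars with cap tops at about (214,304), (221,371), (521,257) and (567,297). The closed case has lid-top corners at (268,325), (277,362), (498,318) and (476,286). The red, brown and blue look-alikes are at (221,430), (518,315) and (636,325). The side view shows the same jars at (497,263), (433,245), (390,405) and (315,388), with the hasp's ball knob at (442,294).

```bash
cat > h.py <<'E'
from station import *
import cv2,numpy as np
def cam(c): 
    R=cv2.Rodrigues(c["rvec"])[0]; return c["intrinsics"],R,c["tvec"].reshape(3,1)
def ray(c,uv):
    K,R,t=cam(c); d=R.T@np.linalg.inv(K)@np.array([*uv,1.]); return (-R.T@t).ravel(),d/np.linalg.norm(d)
def on(c,uv,z):
    o,d=ray(c,uv); return o+d*(z-o[2])/d[2]
def tri(*cu):
    A=0;b=0
    rs=[ray(c,u) for c,u in cu]
    for o,d in rs:
        P=np.eye(3)-np.outer(d,d); A=A+P; b=b+P@o
    x=np.linalg.solve(A,b); return x,max(np.linalg.norm(np.cross(x-o,d)) for o,d in rs)
def proj(c,X):
    K,R,t=cam(c); return cv2.projectPoints(np.array(X,float).reshape(-1,1,3),c["rvec"],c["tvec"],K,None)[0].reshape(-1,2)
def crop(img,x0,y0,w,h,s,name): cv2.imwrite(name,cv2.resize(img[y0:y0+h,x0:x0+w],None,fx=s,fy=s,interpolation=cv2.INTER_CUBIC))
E
python3 - <<'E'
from h import *
np.set_printoptions(precision=4,suppress=True)
s,d=capture("scene"),capture("side")
k=.64
J={'A':((214,304),(497,263)),'B':((221,371),(433,245)),'C':((521,257),(390,405)),'D':((567,297),(315,388))}
for n,(a,b) in J.items(): print(n,tri((s,np.array(a)*k),(d,np.array(b)*k)),on(s,np.array(a)*k,.08))
for n,u,z in (('cup',(117,347),.085),('brown',(519,308),.08),('red',(221,427),.08),('shak',(607,264),.085)): print(n,on(s,np.array(u)*k,z))
for u in ((268,325),(277,362),(498,318),(476,286)): print(on(s,np.array(u)*k,.111))
for u in ((341,321),(378,340),(445,258),(411,248)): print(on(d,np.array(u)*k,.111))
crop(s["color"],165,170,160,100,5,"pics/sc1.png"); crop(d["color"],210,150,110,90,6,"pics/sd1.png")
E
```

```text
A (array([ 0.4092, -0.2977,  0.0747]), np.float64(0.004500504090520424)) [ 0.4101 -0.3     0.08  ]
B (array([ 0.5917, -0.3053,  0.0798]), np.float64(0.0008532727388214339)) [ 0.5908 -0.3058  0.08  ]
C (array([0.431 , 0.3017, 0.08  ]), np.float64(0.0009163634886762236)) [0.43   0.3014 0.08  ]
D (array([0.5783, 0.3181, 0.0789]), np.float64(0.000619141420390871)) [0.5791 0.3168 0.08  ]
cup [ 0.4894 -0.4577  0.085 ]
brown [0.5829 0.2157 0.08  ]
red [ 0.7072 -0.3173  0.08  ]
shak [0.5105 0.4486 0.085 ]
[ 0.5382 -0.2216  0.111 ]
[ 0.6313 -0.2229  0.111 ]
[0.6332 0.145  0.111 ]
[0.5368 0.1492 0.111 ]
[0.6177 0.1472 0.111 ]
[0.5186 0.174  0.111 ]
[ 0.5179 -0.1967  0.111 ]
[ 0.615  -0.2096  0.111 ]
```

View pics/sc1.png

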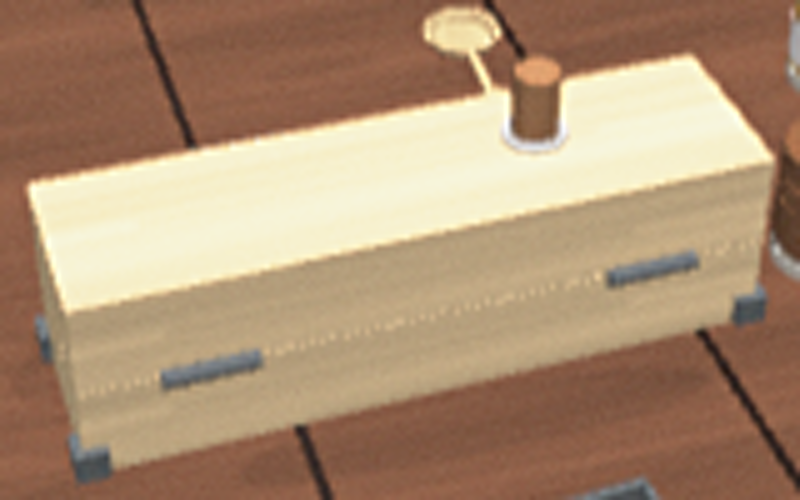

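View pics/sd1.png

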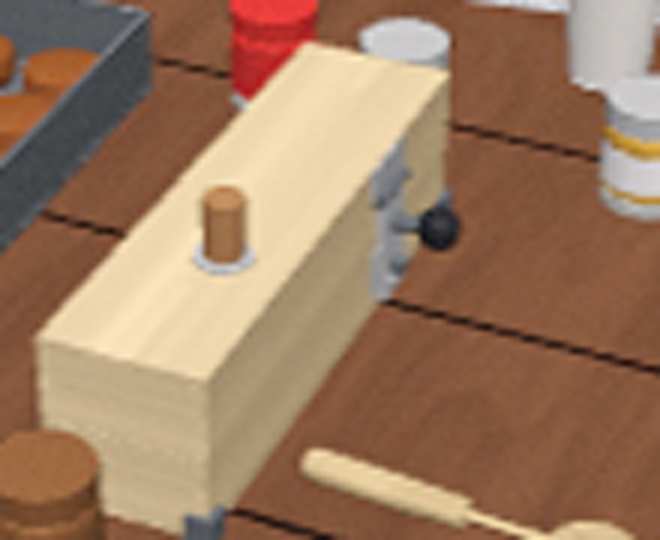

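Crops in original pixels. Scene lid-top corners are (170.6,207), (179,232.4), (319.4,202) and (304,181.4). Side lid-top corners are (284.7,162.5), (260.8,157), (216.3,206.7) and (244.7,213.3). The lid knob top is at (272.4,183.6) in the scene view and (247.5,182.5) in the side view. The hasp ball is at (283.3,188) in the side view, and the hasp is shut.

```bash
python3 - <<'E'
from h import *
from scipy.optimize import least_squares
np.set_printoptions(precision=4,suppress=True)
s,d=capture("scene"),capture("side")
S=[(170.6,207),(179,232.4),(319.4,202),(304,181.4),(272.4,183.6)]
D=[(284.7,162.5),(260.8,157),(216.3,206.7),(244.7,213.3),(247.5,182.5)]
for a,b in zip(S,D): print(tri((s,a),(d,b)))
M=np.array([(-.05,-.187,.111),(.05,-.187,.111),(.05,.187,.111),(-.05,.187,.111),(-.01,.075,.153)])
H=np.array([(-.09,-.075,.0615)])
def T(p,m): 
    c,q=np.cos(p[2]),np.sin(p[2]); return m@np.array([[c,q,0],[-q,c,0],[0,0,1]])+[p[0],p[1],0]
def f(p): return np.r_[(proj(s,T(p,M))-S).ravel(),(proj(d,T(p,M))-D).ravel()]
r=least_squares(f,[.57,-.03,0]); print(r.x[:2],np.degrees(r.x[2]),f(r.x).reshape(-1,2))
print(proj(d,T(r.x,H)), T(r.x,H))
E
```

```text
(array([ 0.5283, -0.2228,  0.1071]), np.float64(9.621656917521315e-05))
(array([ 0.6308, -0.2202,  0.109 ]), np.float64(0.0016080389599675909))
(array([0.623 , 0.152 , 0.1072]), np.float64(0.000571946827171641))
(array([0.523 , 0.1511, 0.1091]), np.float64(0.002949374861074089))
(array([0.5646, 0.0391, 0.1512]), np.float64(0.0011025731839447495))
[ 0.5775 -0.0349] 1.2672723273678415 [[-0.0283 -0.4169]
 [-0.7629 -0.8298]
 [ 0.4386 -1.2351]
 [-0.7862 -1.0651]
 [ 0.1326 -0.6256]
 [-0.7789 -1.0427]
 [-0.4371 -0.2911]
 [-0.504  -0.7172]
 [-0.9102 -0.0704]
 [-0.7043 -0.2574]]
[[283.3114 188.3741]] [[ 0.4892 -0.1119  0.0615]]
```

```bash
cat >> h.py <<'E'
np.set_printoptions(precision=4,suppress=True)
CX,CY,CW=.5775,-.0349,np.radians(1.267)
def W(p): # case -> world
    c,q=np.cos(CW),np.sin(CW); return np.array([CX+c*p[0]-q*p[1],CY+q*p[0]+c*p[1],p[2]])
O=[180,0,np.degrees(CW)]
def hball(t): # hasp knob, case frame, lid shut
    return np.array([-.054-.024*np.sin(t)-.034*np.cos(t),-.075,.0855-.024*np.cos(t)+.034*np.sin(t)])
def lknob(a): return np.array([.05-.06*np.cos(a)+.08*np.sin(a),.075,.0555+.06*np.sin(a)+.08*np.cos(a)])
def arc(f,a0,a1,dz,n=10,v=.06):
    for a in np.linspace(a0,a1,n+1)[1:]:
        move_l(W(f(a)+[0,0,dz]),O,v=v)
        F=np.linalg.norm(get_wrist_force())
        if F>45: print("force",F,a); 
E
python3 - <<'E'
from h import *
c=capture("scene"); cv2.imwrite("pics/ref_scene.png",c["color"]); cv2.imwrite("pics/ref_side.png",capture("side")["color"])
p=hball(0)+[0,0,-.017]
movep(W(p+[0,0,.14]),O); print(get_joint_pos())
grip(.06); print(move_l(W(p),O,max_force=15))
grip(.0); print(get_gripper_width(),get_wrist_force(),get_gripper_force())
arc(hball,0,1.65,-.017)
print(get_wrist_force(),get_eef_pos(),get_gripper_width())
grip(.06); move_l(W(hball(1.65)+[0,0,.12]),O)
crop(capture("side")["color"],210,130,130,100,6,"pics/sd2.png"); print(get_time_s())
E
```

```text
[-22.7428   4.2164  99.5112  -0.0178  76.2473  66.039 ]
False
0.026814580925571055 [ 0.1886 -0.9925  1.9606] 30.000293254852295
[-2.2098 -2.9228  0.6036] [ 0.5044 -0.1117  0.1045] 0.02636891283380165
9.0667
```

View pics/sd2.png

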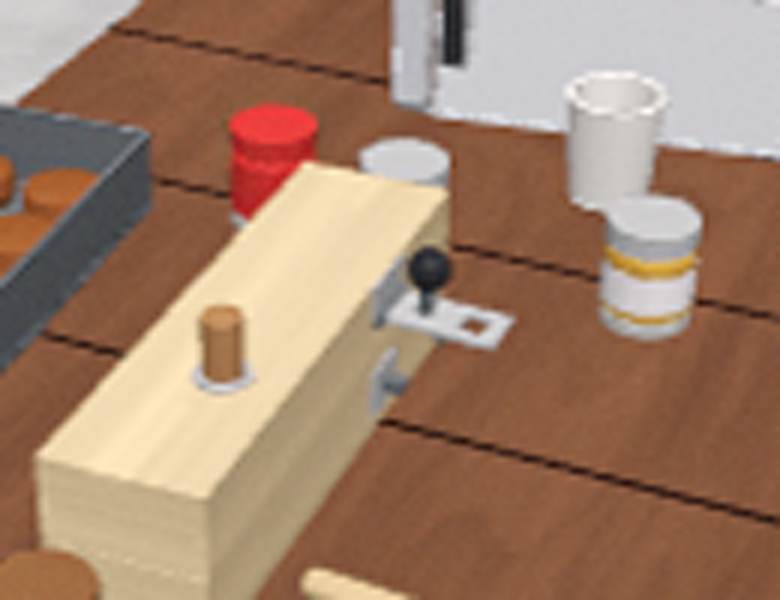

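The hasp now stands straight out from the lid, with its ball up at about (430,268) in the crop. The staple is clear at (390,380). Next is the lid.

```bash
python3 - <<'E'
from h import *
p=lknob(0)+[0,0,-.014]
movep(W(p+[0,0,.1]),O)
print(move_l(W(p),O,max_force=15)); grip(0); print(get_gripper_width(),get_wrist_force())
A=1.68
F=[]
for a in np.linspace(0,A,15)[1:]:
    move_l(W(lknob(a)+[0,0,-.014]),O,v=.06); F.append(np.linalg.norm(get_wrist_force()))
print(np.array(F),get_gripper_width())
grip(.06); move_l(W(lknob(A)+[0,0,.15]),O); print(get_joint_pos(),get_time_s())
a=capture("scene")["color"]; b=capture("side")["color"]; cv2.imwrite("pics/s3.png",cv2.resize(np.vstack([a[120:320],b[100:340]]),None,fx=1.36,fy=1.36))
E
```

```text
False
0.025442955477871756 [-0.5991 -2.0202  1.2818]
[ 7.7078  7.4873  8.1432  7.1908  7.3155  6.2552  7.581   4.3702  5.2491
  6.7824  6.2023  7.8399 10.1365 11.7236] 0.023463840746121498
[-3.4772 27.1921 62.4341  0.0001 90.5358 85.2546] 18.0917
```

View pics/s3.png

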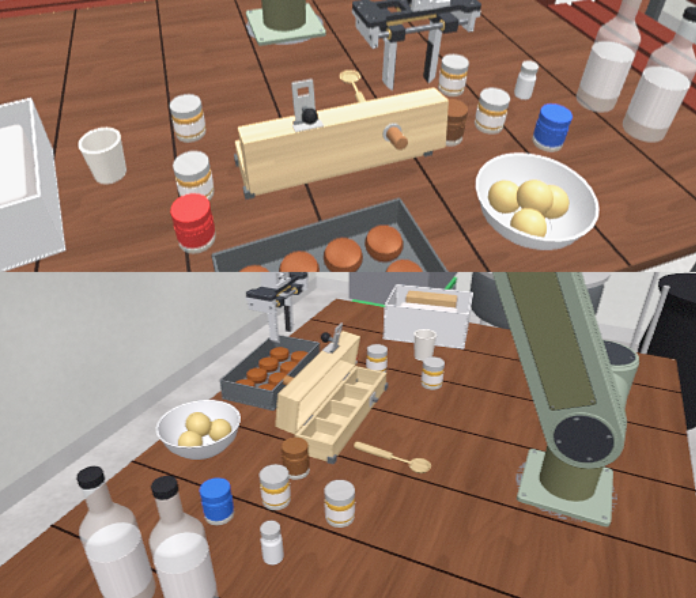

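The lid stands just past upright, the cells are open and the jars look undisturbed. Now the first jar, with a stepped light grip.

```bash
cat >> h.py <<'E'
J={'A':np.array([.4097,-.299]),'B':np.array([.5912,-.3055]),'C':np.array([.4305,.3015]),'D':np.array([.5787,.3175])}
CELL=[-.138,-.046,.046,.138]
def locate(n,cams=("scene",)):
    out=[]
    for cn in cams:
        c=capture(cn); ref=cv2.imread(f"pics/ref_{cn}.png")
        u0=proj(c,[*J[n],.08])[0]; u=u0.round().astype(int)
        T=ref[u[1]-12:u[1]+22,u[0]-15:u[0]+16]; m=60
        y0,x0=max(0,u[1]-12-m),max(0,u[0]-15-m)
        r=cv2.matchTemplate(c["color"][y0:u[1]+22+m,x0:u[0]+16+m],T,cv2.TM_CCOEFF_NORMED)
        _,s,_,l=cv2.minMaxLoc(r)
        d=np.array([x0+l[0]-(u[0]-15),y0+l[1]-(u[1]-12)])
        out.append(((on(c,u0+d,.08)[:2]),d,round(s,3)))
    return out
def light(w=.066,target=4.,step=.0003):
    while w>.05:
        grip(w); f=get_gripper_force()
        if f>=target: break
        w-=step
    print("cmd",round(w,4),"width",get_gripper_width(),"f",f); return w
H=.053
def pick(xy):
    movep([*xy,.2],O); grip(.084)
    hit=move_l([*xy,H],O,v=.12,max_force=12); print("hit",hit,get_eef_pos())
    w=light(); move_l([*xy,.21],O,v=.12); print("lifted",get_gripper_width(),get_gripper_force(),get_wrist_force())
    return w
def place(i,w):
    q=W([0,CELL[i],0])
    movep([*q[:2],.21],O); print("carry",get_gripper_width(),get_gripper_force())
    move_l([*q[:2],H+.014],O,v=.1)
    hit=move_l([*q[:2],H+.003],O,v=.02,max_force=3); print("floor",hit,get_eef_pos(),get_wrist_force())
    for o in np.linspace(.0625,.072,6): grip(o)
    move_l([*q[:2],.21],O,v=.12); print("t",get_time_s())
E
python3 - <<'E'
from h import *
for n in J: print(n,locate(n,("scene","side")))
w=pick(J['A'])
print(get_time_s())
E
```

```text
A [(array([ 0.4097, -0.299 ]), array([0, 0]), 0.999), (array([ 0.4097, -0.299 ]), array([0, 0]), 0.999)]
B [(array([ 0.5912, -0.3055]), array([0, 0]), 0.999), (array([ 0.5532, -0.2108]), array([ 0, 12]), 0.659)]
C [(array([0.4305, 0.3015]), array([0, 0]), 0.902), (array([0.4305, 0.3015]), array([0, 0]), 0.999)]
D [(array([0.5787, 0.3175]), array([0, 0]), 0.999), (array([0.5787, 0.3175]), array([0, 0]), 0.999)]
hit False [ 0.4103 -0.2996  0.0538]
cmd 0.0618 width 0.06140614168693184 f 4.230622127652168
lifted 0.06173343280135573 4.148278310894966 [ 0.4467 -0.3595 -2.5008]
27.2167
```

```bash
python3 - <<'E'
from h import *
place(1,0)
r=locate('B'); print(r)
pk=r[0][0]
crop(capture("side")["color"],190,150,120,90,6,"pics/s4.png")
E
```

```text
carry 0.0618340294459141 4.148816093802452
floor True [ 0.5786 -0.081   0.0582] [0.8692 0.3015 2.0627]
t 33.2583
[(array([ 0.5766, -0.28  ]), array([10, -6]), 0.965)]
```

View pics/s4.png

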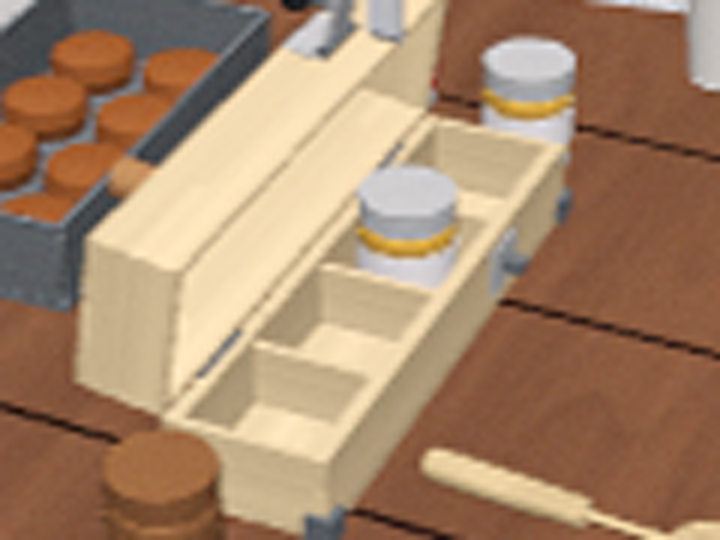

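Jar A stands upright in cell 1. Jar B has been knocked towards the case: its cap is now at crop (528,62), which is side pixel (278,160.3). I'll grasp it closing along x, clear of the case end.

```bash
python3 - <<'E'
from h import *
d,s=capture("side"),capture("scene")
print(on(d,(278,160.3),.08), tri((d,(278,160.3)),(s,proj(s,[*J['B'],.08])[0]+[10,-6])))
xy=tri((d,(278,160.3)),(s,proj(s,[*J['B'],.08])[0]+[10,-6]))[0][:2]
for y in (91.27,-88.73): print(ik([*xy,.2],[180,0,y]))
for n in 'CD': print(n,locate(n,("scene","side")))
E
```

```text
[ 0.5768 -0.2763  0.08  ] (array([ 0.5772, -0.2794,  0.0793]), np.float64(0.0010898227701181176))
[-33.5559  20.0118  78.665    0.      81.3232 -34.8259]
[-33.5559  20.0118  78.665   -0.      81.3232 145.1741]
C [(array([0.4305, 0.3015]), array([0, 0]), 0.984), (array([0.4305, 0.3015]), array([0, 0]), 0.999)]
D [(array([0.5787, 0.3175]), array([0, 0]), 0.999), (array([0.5787, 0.3175]), array([0, 0]), 0.999)]
```

```bash
python3 - <<'E'
import h
from h import *
o=list(O); h.O=[180,0,91.27]
pick(np.array([.577,-.2793]))
h.O=o
place(0,0)
movep([.45,.2,.25],o)
for n in 'CD': print(n,locate(n,("side",)))
movep([.45,-.2,.25],o)
for n in 'CD': print(n,locate(n,("scene",)))
E
```

```text
hit False [ 0.5778 -0.2799  0.0542]
cmd 0.0618 width 0.061782301992953 f 4.25947867333889
lifted 0.06191208098059158 4.171684607863426 [-0.1089  0.2193 -2.5416]
carry 0.06174159414816442 4.171626046299934
floor True [ 0.5807 -0.173   0.0582] [0.342  0.4111 1.5188]
t 48.5917
C [(array([0.4305, 0.3015]), array([0, 0]), 0.999)]
D [(array([0.5787, 0.3175]), array([0, 0]), 0.999)]
C [(array([0.4305, 0.3015]), array([0, 0]), 0.984)]
D [(array([0.5787, 0.3175]), array([0, 0]), 0.999)]
```

```bash
python3 - <<'E'
from h import *
pick(J['C']); place(2,0)
r=locate('D',("side","scene")); print(r)
if max(abs(x[1]).max() for x in r)<=1:
    pick(J['D']); place(3,0)
movep([.45,-.25,.25],O)
crop(capture("side")["color"],190,150,120,90,6,"pics/s5.png")
E
```

```text
hit False [0.4313 0.3019 0.0539]
cmd 0.0618 width 0.06214693997256084 f 4.193007834255695
lifted 0.06194131316925236 4.17294479906559 [-0.5757  0.6948 -3.7404]
carry 0.062004074443958244 4.173331707715988
floor True [0.5766 0.0112 0.0582] [ 0.7201 -0.8041  2.0407]
t 66.5833
[(array([0.5787, 0.3175]), array([0, 0]), 0.999), (array([0.5787, 0.3175]), array([0, 0]), 0.999)]
hit False [0.5796 0.3179 0.0542]
cmd 0.0618 width 0.061621136101548034 f 4.192461557686329
lifted 0.06189228989518219 4.1799478232860565 [ 0.558   0.1915 -2.4983]
carry 0.061585418134381543 4.180556684732437
floor True [0.5746 0.1032 0.0582] [1.5506 0.1887 2.1999]
t 80.4917
```

View pics/s5.png

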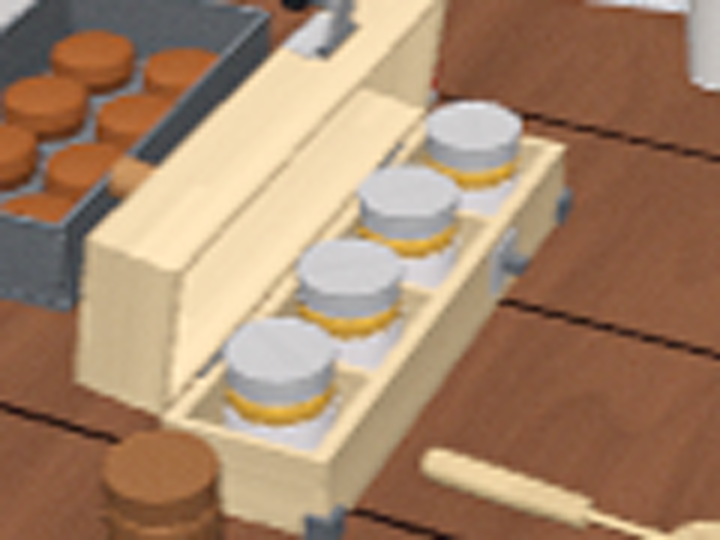

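All four jars stand upright, one in each cell. Now close the lid, then the hasp.

```bash
python3 - <<'E'
from h import *
A=1.68
movep(W(lknob(A)+[0,0,.16]),O); grip(.06)
print(move_l(W(lknob(A)+[0,0,-.014]),O,v=.1,max_force=15)); grip(0); print(get_gripper_width(),get_wrist_force())
F=[]
for a in np.linspace(A,0,15)[1:]:
    move_l(W(lknob(a)+[0,0,-.014]),O,v=.06); F.append(np.linalg.norm(get_wrist_force()))
print(np.array(F),get_gripper_width())
print(move_l(W(lknob(0)+[0,0,-.022]),O,v=.02,max_force=20),get_wrist_force(),get_eef_pos())
grip(.06); move_l(W(lknob(0)+[0,0,.11]),O)
movep(W(hball(1.65)+[0,0,.12]),O)
print(move_l(W(hball(1.65)+[0,0,-.017]),O,v=.1,max_force=10),get_eef_pos())
grip(0); print(get_gripper_width())
F=[]
for a in np.linspace(1.65,0,13)[1:]:
    move_l(W(hball(a)+[0,0,-.017]),O,v=.06); F.append(np.linalg.norm(get_wrist_force()))
print(np.array(F))
print(move_l(W(hball(0)+[.006,0,-.019]),O,v=.02,max_force=15),get_wrist_force(),get_eef_pos(),get_gripper_width())
grip(.06); move_l(W(hball(0)+[0,0,.16]),O)
movep([.4,-.3,.25],O)
crop(capture("side")["color"],210,140,130,100,6,"pics/s6.png"); print(get_time_s())
cv2.imwrite("pics/s7.png",cv2.resize(capture("scene")["color"],(800,600)))
E
```

```text
False
0.025291082416156196 [-0.3072 -4.9253 -0.5206]
[ 7.0449  8.3084 10.4206 12.0981 14.542  16.1531 18.4512 21.0383 21.8569
 22.815  22.7591 17.9457 10.7893  4.169 ] 0.0256890261330593
True [-1.3806  0.9145  2.5379] [0.5665 0.0393 0.1216]
False [ 0.5046 -0.1118  0.1051]
0.026841731773533443
[6.2723 7.381  7.9033 7.423  6.1113 5.4278 4.6944 2.2343 3.4424 2.2546
 2.2458 3.0424]
False [-5.1508 -5.0635 -1.4803] [ 0.4939 -0.1117  0.041 ] 0.026500030559514522
102.4833
```

View pics/s6.png

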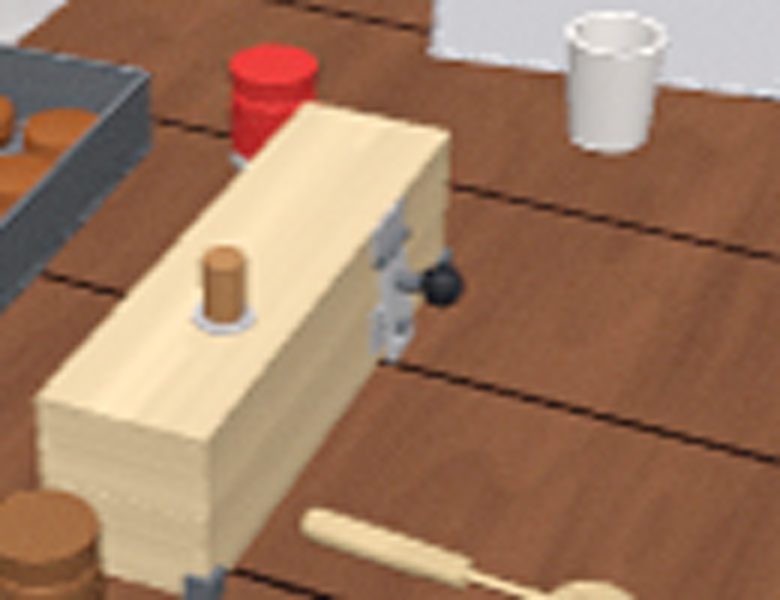

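View pics/s7.png

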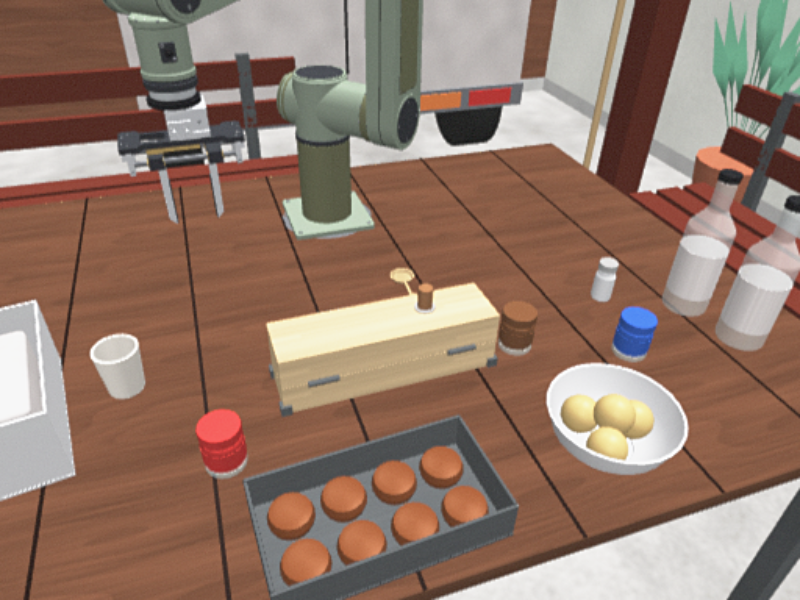

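The lid is shut and the bystanders have not moved. The hasp plate's lower end is at (395,358) in the crop, against (380,358) originally, so it is about 0.1 rad short. I'll press down on the ball to seat it.

```bash
python3 - <<'E'
from h import *
p=hball(0)+[-.002,0,0]
grip(0); movep(W(p+[0,0,.12]),O); move_l(W(p+[0,0,.035]),O)
print(move_l(W(p+[0,0,0]),O,v=.02,max_force=12),get_eef_pos(),get_wrist_force())
move_l(W(p+[0,0,.15]),O); movep([.4,-.3,.25],O)
b=capture("side")["color"]; r=cv2.imread("pics/ref_side.png")
x=[i[170:220,255:315] for i in (r,b)]
cv2.imwrite("pics/s8.png",cv2.resize(np.hstack(x),None,fx=6.5,fy=6.5,interpolation=cv2.INTER_CUBIC)); print(get_time_s(), cv2.absdiff(*x)[:35,5:45].max())
E
```

```text
True [ 0.49   -0.1119  0.0753] [-1.1048  1.2313  6.5332]
108.2083 75
```

View pics/s8.png

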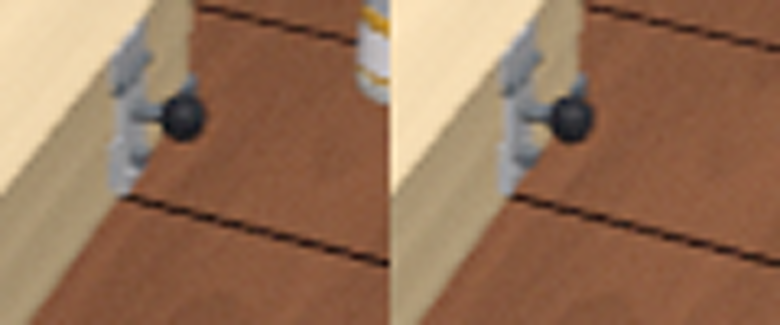

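The hasp (right) now matches its original shut pose (left), with the ball at (182,118) in each half.

```bash
python3 -c "
from station import *
print(job_done())"
```

```text
the job is handed in; nothing more can be done
None
```

The job is handed in at about 108 s on the robot's clock: all four jars stand upright in their own cells, the lid is shut, the hasp is fully down over the staple, and nothing else on the table was moved.

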